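Lay out stripped pump parts for reassembly

ROBOT

A 6-joint arm with a two-finger parallel gripper is mounted at the origin on the work surface. World frame = base frame: x ahead of the robot, y to its left, z up, the work surface at z = 0. Lengths are in m, angles in rad, forces in N, time in s.
With the tool pointing down it reaches from about 0.35 to 0.975 m from the base axis. Payload 4.9 kg.
Tool frame: the origin (TCP) lies midway between the tips of the shut fingers; the grasp point (between the pads) lies 19 mm behind it; z points along the fingers, y is the line along which they close (so a half turn about z gives the same grasp; the last joint's range is limited). The gripper opens to 85 mm and grips with 20 to 120 N. Pads are 22 mm wide; open, the fingers measure 114 mm over their backs; the gripper's body (76 mm by 85 mm) begins 54 mm behind the grasp point. The pads swing forward as they close: fully open they stand 13 mm farther back than shut.
Start: joints at [1.182, 0.053, 1.613, -0, 1.476, -0.119], TCP at [0.167, 0.602, 0.231] pointing down, gripper open.
Joint ranges: [-3.01, 3.01], [-1.01, 2.22], [0.06, 2.58], [-1.02, 4.17], [0.09, 2.62], [-3.14, 3.14]. Speed limits (rad/s): [2.57, 2.57, 3.14, 3.14, 3.14, 3.14].

INTERFACE

Orientations are given as a unit quaternion [w, x, y, z].
In Python, from plant import * gives the robot as it stands.
- The arm moves only by the tool jog_arm, never from a script. Its argument "targets" is a list of rows, each a list of 3 entries, a list of its own where there are three numbers: the shift along the tool's x, y, z in units of 25 mm (1.0 is 25 mm), then the turn, a rotation vector about the tool's x, y, z in units of 8 degrees (1.0 is 8 degrees), then the opening in per cent of the stroke, from 0 (shut) to 100 (fully open). A call has 1 to 8 rows; each row is the pose to reach, as a shift and turn from the pose commanded when the call began, along the tool's axes at that moment; what a row does not reach only later rows make up. A row lasts 1/8 s, in which the tool goes at most 62.5 mm and 10.7 degrees, less where a joint would pass 70% of its speed; a pose out of reach is approached as far as the arm can. A call with a gripper value outside its range is refused whole. The fingers move at their own pace and stop on an object; the grip force is fixed at half the most. Time passes only in rows, so rows that repeat a pose let the fingers close. It gives the time, the measured TCP pose, the force, the opening and the grip force at its end, in the units of the state.
- state(): the state, without advancing time (a new reading comes with each control period).
- grab_frame(name): name is "scene" or "top"; returns (picture, depth): 480x640x3 uint8, red, green, blue; 480x640 float32, m along the optical axis (not along the pixel's ray), 0 where there is no reading.
- camera_params(name): a dict with "fovy" (degrees; the focal length in pixels is half the picture's height over the tangent of half this angle, whatever the lens; pixels are square), "cx", "cy" (the principal point, pixels), "rvec" (rotation vector, rad) and "tvec" (3), from world to camera coordinates, as OpenCV has them. Camera axes: x right, y down, z forward; pixel columns grow to the right and rows downward; lengths in m; the calibration is good to about 2 mm. A picture is of the moment at which its call begins. camera_params takes no time and is no camera call.
- job_done(): hands the job in; it is judged then, once.
The state is a dict: "time": time; "joint_pos": joint angles; "joint_vel": joint speeds; "joint_efforts": joint torques, N m; "tool_pos": TCP position; "tool_rot": TCP orientation; "contact_force": force on the tool from outside, world axes, zero at the start; "ft_torque": the same for the moment, N m; "gripper_width": opening from 0.0 (shut) to 1.0 (fully open); "grasp_force": force on a finger pad.
Only numpy, scipy, OpenCV 4.12 (cv2) and the standard library are available. Lean on these libraries where they do the work, as an engineer would, in place of code of your own. Each camera call takes 0.05 s, during which the arm holds its last target. There are 200 camera calls.

TASK

Lay out the stripped pump parts on the bench for reassembly: put the large gear flat on the bench midway between the square end cover and the valve block, in line with both, with the small gear centred flat on top of it, and seat the ball bearing flat on the end cover, over its spigot. Stand the piston upright on the bench squarely behind the valve block (the side away from the robot), in line with the block's middle and with a gap of about 40 mm to its rear face. Leave the amber oil jar where it stands, and release everything.

Things in the scene. Friction and masses are not known exactly. Their poses are not given: they have to be found in the camera images.
- cover: Pump end cover: fixed square aluminium plate 84 x 84 x 18 mm, dark bolt holes at its corners; a round steel spigot, 20 mm diameter, rises 5 mm from the middle of its top. Origin: centre of its underside. x away from the robot (yaw within 0.2 rad), z up. The block lies beside it, left or right, at the same yaw, in line along their y axes, 240 mm between centres.
- block: Valve block: fixed dark steel cuboid, 60 mm along its x, 84 mm along its y, 38 mm high, with three round plugs in its top (2 mm more). Origin: centre of its underside, on the bench. x points away from the robot, square to its rear face, which is at x = +30 mm; z up.
- gear_large: Large steel spur gear lying flat, loose: 56 mm outside diameter, 20 mm high, plain flat top with a dark mark for the bore (grasp it anywhere round its rim), 0.2 to 0.4 kg. Origin: centre of its underside; z up.
- gear_small: Small steel spur gear lying flat, loose: 38 mm outside diameter, 18 mm high, flat top and bottom, 0.09 to 0.18 kg. Origin: centre of its underside; z up.
- bearing: Sealed ball bearing lying flat, loose: steel ring 52 mm outside diameter, 26 mm open bore, 15 mm high, black seal between the races, 0.09 to 0.18 kg. Origin: centre of its underside; z up. Its bore drops over the cover's 20 mm spigot.
- piston: Aluminium piston standing upright, loose: plain cylinder 38 mm in diameter, 45 mm high, three dark ring lines near the top and a brass pin through its side, flush with it; 0.11 to 0.22 kg. Origin: centre of its underside; z up.
- jar: Bystander: closed amber glass oil jar with a black lid, 48 mm in diameter, 58 mm high, loose, 0.2 kg, standing behind the gap between cover and block. Origin: centre of its underside. To be left alone.
Not all that is in view belongs to the job. What is shaped like the gear_large but purple is not meant. Leave any yellow look-alike of the block alone.

How it is judged:
By the outcome, as a careful person would: the job done as asked, in the order asked, and still so for the second after the job is handed in, with the robot touching nothing.
It also fails if it takes over 99 s, if anything falls off the work surface, if the arm or the gripper's body presses on something with over 40 N, if the wrist force passes 120 N, or if a joint passes its speed limit or range.

## Working session

There is one attempt and no reset: what is moved stays moved. The work goes in short steps, Python scripts to look and compute and a tool call to move; the robot and the scene stay as the last step left them, time stands still between calls to the robot, and variables do not carry over. Pictures are saved under pics/ and viewed, at most 14 in all, crops included, and the job is handed in when it is done.

Besides the shell and the picture viewer there is one more tool, called after "Request:" as a command line: name --argument value ..., lists and objects as JSON in quotes. jog_arm: Moves the arm, as the interface text tells. Its arguments: {"type":"object","properties":{"targets":{"type":"array"}},"required":["targets"]}

```bash
ls; mkdir -p pics; python3 - <<'E'
from plant import *
import cv2,numpy as np
for n in("scene","top"):
    p,d=grab_frame(n); cv2.imwrite(f"pics/{n}0.png",p[:,:,::-1]); np.savez(f"{n}0.npz",p=p,d=d); print(n,camera_params(n))
print(state())
E
```

```text
pics
scene {'fovy': 51.4039023940416, 'cx': 312.19042580002855, 'cy': 240.70231236872962, 'rvec': array([ 1.08615568,  2.52760541, -0.86612469]), 'tvec': array([ 0.37561735, -0.26071335,  1.38199842])}
top {'fovy': 52.731813198987616, 'cx': 324.2441326707432, 'cy': 246.49338220148599, 'rvec': array([ 2.15440038, -2.16326299,  0.18016679]), 'tvec': array([-0.01014982,  0.5264719 ,  0.889751  ])}
{'time': 0.1, 'joint_pos': array([ 1.18200917e+00,  5.32766458e-02,  1.61414305e+00, -2.70865151e-05,
        1.47604617e+00, -1.19017157e-01]), 'joint_vel': array([-7.97519039e-04, -5.86188427e-04, -4.90226216e-03,  1.92700586e-05,
        2.39057530e-03, -1.27238206e-04]), 'joint_efforts': array([-2.28674274e-06, -3.94902420e+01, -3.71363819e+01, -1.42423009e-04,
        3.92306509e-03, -1.29349382e-05]), 'tool_pos': array([0.16636781, 0.60185809, 0.23020293]), 'tool_rot': array([-2.22210021e-04,  1.34475014e-01,  9.90916542e-01, -9.09963135e-04]), 'contact_force': array([ 1.06992499, -1.00955303,  0.04878523]), 'ft_torque': array([ 0.00276533, -0.00702887,  0.02392404]), 'grasp_force': 0.0, 'gripper_width': 0.9993274219435188}
```

View pics/top0.png

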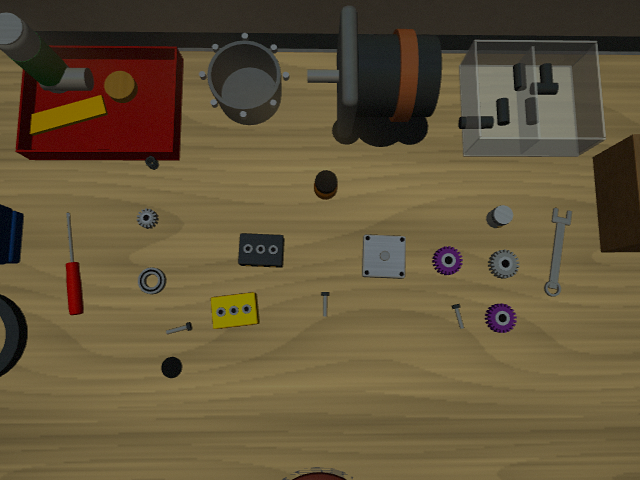

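View pics/scene0.png

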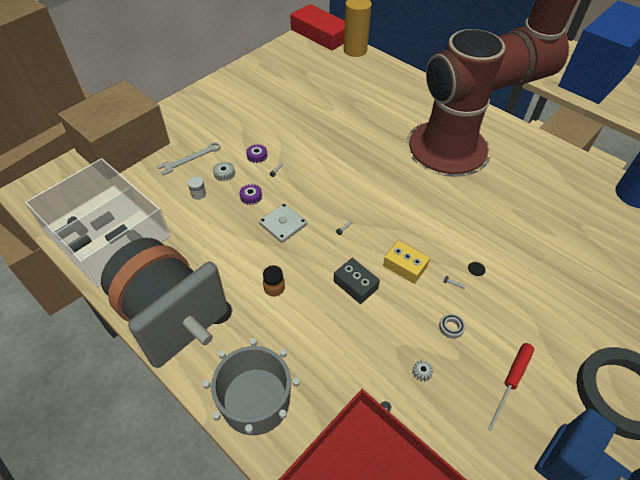

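Top view candidates:
- **Large gear:** steel at (503,264). Purple ones at (447,261) and (501,318) are rejected.
- **Small gear:** (148,218).
- **Bearing:** (152,281). The black disc at (172,367) and the spanner ring at (552,288) are rejected.
- **Piston:** (500,216).
- **Block:** dark at (261,250). The yellow one at (234,310) is rejected.
- **Cover:** (384,256).
- **Jar:** (326,184).

Next I'll measure with height masks and check the choices in a crop.

```bash
cat > h.py <<'E'
import numpy as np,cv2
from plant import *
def cam(n):
    c=camera_params(n); f=240/np.tan(np.radians(c["fovy"]/2)); R=cv2.Rodrigues(c["rvec"])[0]; return f,c["cx"],c["cy"],R,np.array(c["tvec"])
def ray(n,uv,z):
    f,cx,cy,R,t=cam(n); uv=np.atleast_2d(uv).astype(float)
    d=np.c_[(uv[:,0]-cx)/f,(uv[:,1]-cy)/f,np.ones(len(uv))]@R; o=-R.T@t
    return o+d*((z-o[2])/d[:,2])[:,None]
def cloud(n,d):
    f,cx,cy,R,t=cam(n); v,u=np.mgrid[:480,:640]
    P=np.stack([(u-cx)/f*d,(v-cy)/f*d,d],-1); return (P-t)@R
def proj(n,X):
    f,cx,cy,R,t=cam(n); p=np.atleast_2d(X)@R.T+t; return p[:,:2]/p[:,2:]*f+[cx,cy]
E
python3 - <<'E'
from h import *
obj=dict(large=(503,264,.02),small=(148,218,.018),bearing=(152,281,.015),piston=(502,214,.045),cover=(384,256,.018),block=(261,250,.038),jar=(326,178,.058),p1=(447,261,.02),p2=(501,318,.02),yellow=(234,310,.038))
for n in("top","scene"):
    z=np.load(n+"0.npz"); W=cloud(n,z["d"]); 
    b=W[...,2][330:470,200:450] if n=="top" else W[200:260,330:360,2]
    print(n,"bench z",np.median(b),b.std(), "nodata",(z["d"]==0).mean())
    for k,(u,v,h) in obj.items():
        X0=ray("top",(u,v),h)[0]
        m=(np.abs(W[...,2]-h)<.006)&(np.hypot(W[...,0]-X0[0],W[...,1]-X0[1])<.062)&(z["d"]>0)
        l,lab,st,ce=cv2.connectedComponentsWithStats(m.astype(np.uint8))
        if l<2: print(k,"none");continue
        i=1+st[1:,4].argmax(); mm=lab==i
        c=max(cv2.findContours(mm.astype(np.uint8),0,1)[0],key=cv2.contourArea)
        P=ray(n,c[:,0],h)[:,:2].astype(np.float32)
        if len(P)<5: print(k,"small");continue
        r=cv2.minAreaRect(P*1000); e,rad=cv2.minEnclosingCircle(P*1000)
        print(k,"n",mm.sum(),"circ",np.round(e,1),round(rad,1),"rect",np.round(r[0],1),np.round(r[1],1),round(r[2],1),"ztop",round(float(np.median(W[mm][:,2])),4))
t=np.load("top0.npz")["p"][:,:,::-1]
a=cv2.resize(t[185:345,420:580],(400,400),interpolation=2);b=cv2.resize(t[185:345,110:270],(400,400),interpolation=2)
cv2.imwrite("pics/crop.png",np.clip(np.hstack([b,a])*1.6,0,255).astype(np.uint8))
E
```

```text
top bench z -9.128194845058174e-05 0.06139558528492812 nodata 0.004069010416666667
large n 595 circ [ 494.2 -366.5] 29.0 rect [ 494.5 -366.9] [56.1 53.2] 89.8 ztop 0.0195
small n 280 circ [586.8 334.7] 19.9 rect [587.3 334.6] [38.3 36.8] 2.5 ztop 0.0177
bearing n 443 circ [464.8 321.1] 26.1 rect [465.2 321.4] [50.5 49.7] 2.3 ztop 0.0149
piston n 306 circ [ 587.1 -358.3] 19.8 rect [ 587.2 -358.6] [36.4 38.6] 43.5 ztop 0.0446
cover n 1787 circ [ 510.9 -129.9] 56.5 rect [ 510.5 -129.5] [83.9 83.7] 87.3 ztop 0.0178
block n 1368 circ [521.5 109.1] 49.4 rect [521.6 108.9] [83.9 60.3] 87.2 ztop 0.038
jar n 389 circ [650. -16.] 21.8 rect [650.4 -15.5] [42.5 41.3] 44.1 ztop 0.058
p1 n 584 circ [ 501.9 -254.5] 28.7 rect [ 501.8 -254.8] [55.1 55.4] 87.8 ztop 0.0198
p2 n 623 circ [ 389.5 -353.2] 29.7 rect [ 389.1 -353.9] [56.4 54.1] 86.9 ztop 0.0196
yellow n 1445 circ [406.8 157.4] 49.7 rect [406.6 157.4] [59.7 84. ] 6.5 ztop 0.0381
scene bench z 0.00010229214625527794 0.0491364914565017 nodata 0.0039029947916666666
large n 267 circ [ 496.3 -364.2] 30.6 rect [ 496.5 -365.2] [58.6 54.9] 83.1 ztop 0.0197
small n 275 circ [588.3 335.2] 19.8 rect [588.6 335.7] [36.7 38.7] 43.5 ztop 0.0176
bearing n 365 circ [467.  321.6] 27.6 rect [466.6 321.9] [51.2 52. ] 55.9 ztop 0.0143
piston n 155 circ [ 589.5 -355.7] 22.6 rect [ 589.7 -357.4] [41.  38.1] 86.6 ztop 0.0444
cover n 958 circ [ 512.6 -129.3] 56.4 rect [ 514.1 -127.5] [86.4 86.5] 87.4 ztop 0.0179
block n 938 circ [523.1 110.7] 50.9 rect [524.4 111.1] [85.3 62.4] 87.4 ztop 0.038
jar n 287 circ [652.1 -14.2] 22.7 rect [651.9 -14.9] [43.2 40.5] 43.5 ztop 0.0575
p1 n 297 circ [ 503.6 -252.6] 31.1 rect [ 504.4 -252.2] [59.  52.6] 47.1 ztop 0.0194
p2 n 246 circ [ 391.6 -352.8] 30.3 rect [ 392.8 -353.4] [59.7 53.7] 46.7 ztop 0.0198
yellow n 864 circ [409.8 159. ] 51.1 rect [409.  159.2] [63.  84.6] 6.5 ztop 0.0378
```

View pics/crop.png

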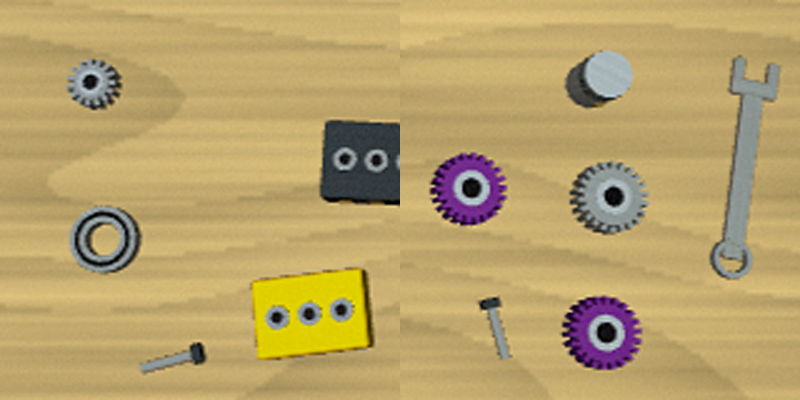

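The crop confirms the choice. The steel large gear (503,264) and piston (500,216) are on the right, and the small gear (148,218) and bearing (152,281) are on the left. The purple and yellow look-alikes are separate. I'll write the move helper and start.

```bash
cat >> h.py <<'E'
from scipy.spatial.transform import Rotation as Ro
B=np.array([1.0,.7])/1000   # mean of the two calibrations vs top
YAW=-.0465
def go(x,y,z,bias=True):
    s=state(); w=s["tool_rot"]; R=Ro.from_quat([w[1],w[2],w[3],w[0]])
    yy=np.array([-np.sin(YAW),np.cos(YAW),0]); xx=-np.array([np.cos(YAW),np.sin(YAW),0])
    T=Ro.from_matrix(np.c_[xx,yy,[0,0,-1]])
    d=np.array([x,y,z])+(np.r_[B,0] if bias else 0)-s["tool_pos"]
    print("shift",np.round(R.inv().apply(d)/.025,2),"turn",np.round(np.degrees((R.inv()*T).as_rotvec())/8,2),"t",round(s["time"],2),"w",round(s["gripper_width"],3))
E
python3 -c "
from h import *
go(.45,.25,.2);go(.4942,-.3667,.15)"
```

```text
shift [-14.72 -10.5    1.22] turn [-0.01 -0.   -1.6 ] t 0.1 w 0.999
shift [-23.   -33.8    3.27] turn [-0.01 -0.   -1.6 ] t 0.1 w 0.999
```

Request:
jog_arm --targets '[[[-14.7, -10.5, 1.2], [0, 0, -1.6], 100], [[-14.7, -10.5, 1.2], [0, 0, -1.6], 100], [[-14.7, -10.5, 1.2], [0, 0, -1.6], 100], [[-14.7, -10.5, 1.2], [0, 0, -1.6], 100], [[-14.7, -10.5, 1.2], [0, 0, -1.6], 100], [[-14.7, -10.5, 1.2], [0, 0, -1.6], 100], [[-14.7, -10.5, 1.2], [0, 0, -1.6], 100], [[-23, -33.8, 3], [0, 0, -1.6], 100]]'

```text
time: 1.1
tool_pos: [0.4474, 0.2, 0.1975]
tool_rot: [0.0, 0.023, 1.0, -0.0]
contact_force: [1.3, -1.0, 0.4]
gripper_width: 0.995
grasp_force: 0.0
```

```bash
python3 -c "
from h import *
go(.4942,-.3667,.08);go(.4942,-.3667,.001)"
```

```text
shift [ -2.97 -22.53   4.71] turn [-0.  0. -0.] t 1.1 w 0.995
shift [ -2.97 -22.52   7.87] turn [-0.  0. -0.] t 1.1 w 0.995
```

Request:
jog_arm --targets '[[[-3, -22.5, 3.5], [0, 0, 0], 100], [[-3, -22.5, 3.5], [0, 0, 0], 100], [[-3, -22.5, 3.5], [0, 0, 0], 100], [[-3, -22.5, 3.5], [0, 0, 0], 100], [[-3, -22.5, 3.5], [0, 0, 0], 100], [[-3, -22.5, 3.5], [0, 0, 0], 100], [[-3, -22.5, 3.5], [0, 0, 0], 100], [[-3, -22.5, 3.5], [0, 0, 0], 100]]'

```text
time: 2.1
tool_pos: [0.4881, -0.2923, 0.121]
tool_rot: [-0.0, 0.023, 1.0, 0.0]
contact_force: [1.4, 0.1, 0.2]
gripper_width: 0.999
grasp_force: 0.0
```

```bash
python3 -c "
from h import *
go(.4942,-.3667,.08);go(.4942,-.3667,.001)"
```

```text
shift [-0.42 -2.93  1.64] turn [ 0. -0. -0.] t 2.1 w 0.999
shift [-0.42 -2.93  4.8 ] turn [ 0. -0. -0.] t 2.1 w 0.999
```

Request:
jog_arm --targets '[[[-0.3, -2.0, 0.5], [0, 0, 0], 100], [[-0.3, -2.0, 1.2], [0, 0, 0], 100], [[-0.3, -2.0, 1.2], [0, 0, 0], 100], [[-0.3, -2.0, 1.2], [0, 0, 0], 100], [[-0.3, -2.0, 1.2], [0, 0, 0], 100]]'

```text
time: 2.72
tool_pos: [0.4943, -0.3398, 0.0926]
tool_rot: [0.001, 0.022, 1.0, -0.0]
contact_force: [-0.2, 0.9, 0.2]
gripper_width: 1.0
grasp_force: 0.0
```

```bash
python3 -c "
from h import *
go(.4942,-.3667,.001)
p,d=grab_frame('top'); cv2.imwrite('pics/t1.png',cv2.resize(p[180:340,400:600,::-1],(800,640))[:600])"
```

```text
shift [-0.08 -1.04  3.66] turn [-0.01  0.01  0.01] t 2.73 w 1.0
```

View pics/t1.png

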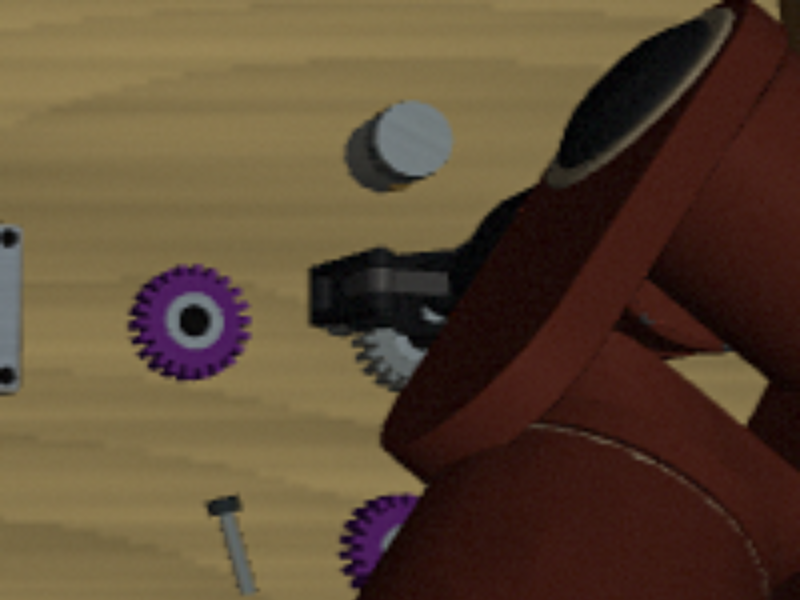

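The left finger is at (375,285) in the crop, one finger-row short of the gear at (395,355). That fits the remaining shift, so I'll align, descend and grip.

Request:
jog_arm --targets '[[[-0.08, -1.04, 0], [0, 0, 0], 100], [[-0.08, -1.04, 0], [0, 0, 0], 100], [[-0.08, -1.04, 2.5], [0, 0, 0], 100], [[-0.08, -1.04, 3.66], [0, 0, 0], 100], [[-0.08, -1.04, 3.66], [0, 0, 0], 100], [[-0.08, -1.04, 3.66], [0, 0, 0], 100], [[-0.08, -1.04, 3.66], [0, 0, 0], 100], [[-0.08, -1.04, 3.66], [0, 0, 0], 30]]'

```text
time: 3.78
tool_pos: [0.4954, -0.3675, 0.002]
tool_rot: [0.001, 0.023, 1.0, -0.001]
contact_force: [-0.3, 0.6, 0.7]
gripper_width: 0.815
grasp_force: 0.0
```

Request:
jog_arm --targets '[[[0, 0, 0], [0, 0, 0], 30], [[0, 0, 0], [0, 0, 0], 30], [[0, 0, 0], [0, 0, 0], 30], [[0, 0, 0], [0, 0, 0], 30]]'

```text
time: 4.28
tool_pos: [0.4952, -0.3676, 0.0016]
tool_rot: [0.001, 0.023, 1.0, -0.001]
contact_force: [-1.0, 0.2, 5.8]
gripper_width: 0.608
grasp_force: 63.8
```

```bash
python3 -c "
from h import *
go(.516,-.0102,.1);print(state()['tool_pos'])"
```

```text
shift [-0.21 14.34 -3.96] turn [-0.01  0.01  0.  ] t 4.28 w 0.608
[ 0.49524484 -0.36759442  0.00163474]
```

Request:
jog_arm --targets '[[[0, 0, -2], [0, 0, 0], 30], [[-0.2, 2, -3], [0, 0, 0], 30], [[-0.2, 14.3, -3], [0, 0, 0], 30], [[-0.2, 14.3, -3], [0, 0, 0], 30], [[-0.2, 14.3, -3], [0, 0, 0], 30], [[-0.2, 14.3, -3], [0, 0, 0], 30], [[-0.2, 14.3, -3], [0, 0, 0], 30], [[-0.2, 14.3, -3], [0, 0, 0], 30]]'

```text
time: 5.28
tool_pos: [0.5143, -0.006, 0.0735]
tool_rot: [-0.002, 0.02, 1.0, 0.001]
contact_force: [1.2, 0.0, -3.0]
gripper_width: 0.608
grasp_force: 65.1
```

Request:
jog_arm --targets '[[[0, 0, 0], [0, 0, 0], 30], [[0, 0, 0], [0, 0, 0], 30], [[0, 0, 0], [0, 0, 0], 30]]'

```text
time: 5.65
tool_pos: [0.516, -0.011, 0.075]
tool_rot: [-0.0, 0.024, 1.0, -0.0]
contact_force: [-0.2, 0.6, -3.5]
gripper_width: 0.608
grasp_force: 65.1
```

```bash
python3 -c "
from h import *
go(.516,-.0102,.002);print(state()['tool_pos'])"
```

```text
shift [-0.04  0.06  2.92] turn [-0.   -0.   -0.01] t 5.65 w 0.608
[ 0.51601742 -0.01095912  0.07501265]
```

Request:
jog_arm --targets '[[[-0.04, 0.06, 1.5], [0, 0, 0], 30], [[-0.04, 0.06, 2.7], [0, 0, 0], 30], [[-0.04, 0.06, 2.92], [0, 0, 0], 30], [[-0.04, 0.06, 2.92], [0, 0, 0], 30], [[-0.04, 0.06, 2.92], [0, 0, 0], 30], [[-0.04, 0.06, 2.92], [0, 0, 0], 100], [[-0.04, 0.06, 2.92], [0, 0, 0], 100], [[-0.04, 0.06, 2.92], [0, 0, 0], 100]]'

```text
time: 6.65
tool_pos: [0.5178, -0.0085, 0.0028]
tool_rot: [0.001, 0.023, 1.0, -0.0]
contact_force: [-0.4, 0.6, -0.4]
gripper_width: 1.001
grasp_force: 0.0
```

Request:
jog_arm --targets '[[[0, 0, 0], [0, 0, 0], 100], [[0, 0, -2], [0, 0, 0], 100], [[0, 0, -4], [0, 0, 0], 100], [[-2.5, 8, -4], [0, 0, 0], 100], [[-2.5, 13.5, -4], [0, 0, 0], 100], [[-2.5, 13.5, -4], [0, 0, 0], 100], [[-2.5, 13.5, -4], [0, 0, 0], 100], [[-2.5, 13.5, -4], [0, 0, 0], 100]]'

```text
time: 7.65
tool_pos: [0.5891, 0.2973, 0.1022]
tool_rot: [0.0, 0.023, 1.0, -0.0]
contact_force: [1.0, -0.5, 0.6]
gripper_width: 1.0
grasp_force: 0.0
```

Request:
jog_arm --targets '[[[0, 0, 0], [0, 0, 0], 100], [[0, 0, 0], [0, 0, 0], 100], [[0, 0, 0], [0, 0, 0], 100]]'

```text
time: 8.02
tool_pos: [0.5888, 0.2939, 0.1019]
tool_rot: [-0.0, 0.024, 1.0, -0.0]
contact_force: [-0.1, 0.5, -0.9]
gripper_width: 0.997
grasp_force: 0.0
```

```bash
cat >> h.py <<'E'
def find(x,y,h,n="top",p=None,col=None,r=.062,tol=.006):
    p,d=p; W=cloud(n,d)
    m=(np.abs(W[...,2]-h)<tol)&(np.hypot(W[...,0]-x,W[...,1]-y)<r)&(d>0)
    l,lab,st,ce=cv2.connectedComponentsWithStats(m.astype(np.uint8))
    if l<2: return None
    c=max(cv2.findContours((lab==1+st[1:,4].argmax()).astype(np.uint8),0,1)[0],key=cv2.contourArea)
    P=ray(n,c[:,0],h)[:,:2].astype(np.float32)*1000
    e,rad=cv2.minEnclosingCircle(P); q=cv2.minAreaRect(P)
    return np.round(e,1),round(rad,1),np.round(q[0],1),np.round(q[1],1),round(q[2],1)
E
python3 -c "
from h import *
p=grab_frame('top'); cv2.imwrite('pics/t2.png',p[0][:,:,::-1])
print('gear',find(.516,-.010,.02,p=p)); print('cover',find(.5105,-.1295,.018,p=p)); print('block',find(.5216,.1089,.038,p=p))
q=grab_frame('scene'); print('gear s',find(.518,-.009,.02,'scene',p=q),find(.5141,-.1275,.018,'scene',p=q),find(.5244,.1111,.038,'scene',p=q))
go(.587,.3347,.1);go(.587,.3347,.001)"
```

```text
gear (array([518.3,  -8.6]), 28.1, array([518.2,  -9.5]), array([54.3, 54.9]), 76.0)
cover (array([ 510.9, -129.9]), 56.5, array([ 510.9, -129.6]), array([82.7, 84.1]), 88.3)
block (array([521.5, 109.1]), 49.4, array([521.6, 109. ]), array([83.8, 60.1]), 87.4)
gear s (array([520. ,  -7.2]), 29.8, array([520.2,  -7.6]), array([57. , 52.7]), 43.5) (array([ 513.7, -126.2]), 59.3, array([ 513.5, -127. ]), array([87.5, 85.4]), 87.4) (array([523.8, 110. ]), 50.8, array([524.1, 111. ]), array([85.1, 61.9]), 87.4)
shift [0.12 1.66 0.09] turn [-0.   -0.   -0.01] t 8.12 w 0.999
shift [0.12 1.66 4.05] turn [-0.   -0.   -0.01] t 8.12 w 0.999
```

View pics/t2.png

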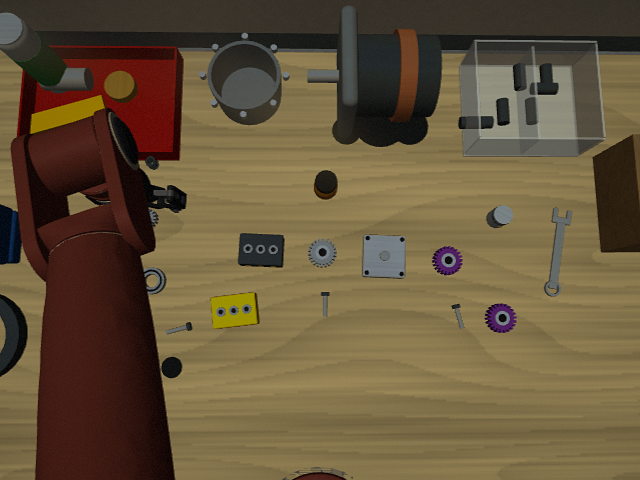

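The large gear sits at (322,253), between the block (261,250) and cover (384,256), about 1.5 mm from ideal. That's good enough. Now the small gear.

Request:
jog_arm --targets '[[[0.12, 1.66, 0], [0, 0, 0], 100], [[0.12, 1.66, 0], [0, 0, 0], 100], [[0.12, 1.66, 2.5], [0, 0, 0], 100], [[0.12, 1.66, 4], [0, 0, 0], 100], [[0.12, 1.66, 4], [0, 0, 0], 100], [[0.12, 1.66, 4], [0, 0, 0], 100], [[0.12, 1.66, 4], [0, 0, 0], 10], [[0.12, 1.66, 4], [0, 0, 0], 10]]'

```text
time: 9.12
tool_pos: [0.5892, 0.3373, 0.0044]
tool_rot: [0.002, 0.023, 1.0, 0.001]
contact_force: [0.7, -0.2, 0.1]
gripper_width: 0.609
grasp_force: 0.0
```

Request:
jog_arm --targets '[[[0, 0, 0], [0, 0, 0], 10], [[0, 0, 0], [0, 0, 0], 10], [[0, 0, 0], [0, 0, 0], 10], [[0, 0, 0], [0, 0, 0], 10], [[0, 0, 0], [0, 0, 0], 10]]'

```text
time: 9.75
tool_pos: [0.5889, 0.3373, 0.0039]
tool_rot: [0.001, 0.023, 1.0, 0.0]
contact_force: [-0.8, -0.6, 5.3]
gripper_width: 0.39
grasp_force: 60.2
```

```bash
python3 -c "
from h import *
go(.5182,-.0092,.1);print(state()['tool_pos'])"
```

```text
shift [  2.14 -13.94  -3.86] turn [0.01 0.02 0.  ] t 9.75 w 0.39
[0.58892126 0.33729986 0.00385485]
```

Request:
jog_arm --targets '[[[0, 0, -2], [0, 0, 0], 10], [[0, 0, -3.9], [0, 0, 0], 10], [[2.1, -13.9, -3.9], [0, 0, 0], 10], [[2.1, -13.9, -3.9], [0, 0, 0], 10], [[2.1, -13.9, -3.9], [0, 0, 0], 10], [[2.1, -13.9, -3.9], [0, 0, 0], 10], [[2.1, -13.9, -3.9], [0, 0, 0], 10], [[2.1, -13.9, -3.9], [0, 0, 0], 10]]'

```text
time: 10.75
tool_pos: [0.5178, -0.0101, 0.0989]
tool_rot: [-0.001, 0.024, 1.0, -0.0]
contact_force: [0.8, -0.5, -1.2]
gripper_width: 0.393
grasp_force: 60.3
```

Request:
jog_arm --targets '[[[0, 0, 0], [0, 0, 0], 10], [[0, 0, 0], [0, 0, 0], 10], [[0, 0, 0], [0, 0, 0], 10], [[0, 0, 0], [0, 0, 0], 10]]'

```text
time: 11.25
tool_pos: [0.5194, -0.0069, 0.0995]
tool_rot: [-0.0, 0.022, 1.0, 0.0]
contact_force: [0.1, -0.0, -1.9]
gripper_width: 0.392
grasp_force: 60.4
```

```bash
python3 -c "
from h import *
go(.5191,-.0092,.0245);print(state()['tool_pos'])"
```

```text
shift [-0.03 -0.06  3.  ] turn [ 0.   -0.    0.01] t 11.25 w 0.392
[ 0.51935631 -0.00687425  0.09950168]
```

Request:
jog_arm --targets '[[[-0.03, -0.06, 0], [0, 0, 0], 10], [[-0.03, -0.06, 2], [0, 0, 0], 10], [[-0.03, -0.06, 2.8], [0, 0, 0], 10], [[-0.03, -0.06, 3], [0, 0, 0], 10], [[-0.03, -0.06, 3], [0, 0, 0], 10], [[-0.03, -0.06, 3], [0, 0, 0], 10], [[-0.03, -0.06, 3], [0, 0, 0], 10]]'

```text
time: 12.12
tool_pos: [0.5206, -0.0095, 0.0254]
tool_rot: [0.001, 0.023, 1.0, -0.0]
contact_force: [0.2, 0.4, -1.4]
gripper_width: 0.391
grasp_force: 60.6
```

```bash
python3 -c "
from h import *
go(.5191,-.0092,.0242);print(state()['tool_pos'],state()['contact_force'])"
```

```text
shift [0.02 0.04 0.05] turn [-0.    0.01  0.  ] t 12.12 w 0.391
[ 0.52059144 -0.00948122  0.02540225] [ 0.2344211   0.4016859  -1.40454706]
```

Request:
jog_arm --targets '[[[0.02, 0.04, 0.05], [0, 0, 0], 10], [[0.02, 0.04, 0.05], [0, 0, 0], 10], [[0.02, 0.04, 0.05], [0, 0, 0], 90], [[0.02, 0.04, 0.05], [0, 0, 0], 90], [[0.02, 0.04, 0.05], [0, 0, 0], 90], [[0.02, 0.04, 0.05], [0, 0, 0], 90], [[0, 0, -2], [0, 0, 0], 90], [[0, 0, -3.5], [0, 0, 0], 90]]'

```text
time: 13.12
tool_pos: [0.5202, -0.0095, 0.1137]
tool_rot: [0.0, 0.023, 1.0, -0.0]
contact_force: [2.0, -0.2, 0.5]
gripper_width: 0.901
grasp_force: 0.0
```

Request:
jog_arm --targets '[[[2.2, 12.2, 0], [0, 0, 0], 100], [[2.2, 12.2, 0], [0, 0, 0], 100], [[2.2, 12.2, 0], [0, 0, 0], 100], [[2.2, 12.2, 0], [0, 0, 0], 100], [[2.2, 12.2, 0], [0, 0, 0], 100], [[2.2, 12.2, 0], [0, 0, 0], 100], [[2.2, 12.2, 0], [0, 0, 0], 100], [[2.2, 12.2, 0], [0, 0, 0], 100]]'

```text
time: 14.12
tool_pos: [0.4794, 0.2966, 0.112]
tool_rot: [-0.0, 0.024, 1.0, -0.0]
contact_force: [-0.0, -0.2, 0.2]
gripper_width: 1.001
grasp_force: 0.0
```

```bash
python3 -c "
from h import *
p=grab_frame('top'); cv2.imwrite('pics/t3.png',cv2.resize(p[0][160:310,220:420,::-1],(800,600)))
print('small',find(.5185,-.009,.038,p=p,r=.05),'jar',find(.650,-.016,.058,p=p))
q=grab_frame('scene');print('small s',find(.5205,-.0075,.038,'scene',p=q,r=.05))
go(.465,.3213,.1);go(.465,.3213,-.002)"
```

```text
small (array([518.3,  -8.5]), 19.0, array([518.4,  -8.4]), array([36.6, 36. ]), 75.7) jar (array([649.9, -16. ]), 22.0, array([650.4, -15.5]), array([42.5, 41.3]), 44.1)
small s (array([519.8,  -5.6]), 21.3, array([520.3,  -6.2]), array([42.5, 36.2]), 43.6)
shift [0.59 0.99 0.48] turn [-0.   -0.   -0.01] t 14.22 w 0.997
shift [0.59 0.99 4.56] turn [-0.   -0.   -0.01] t 14.22 w 0.997
```

View pics/t3.png

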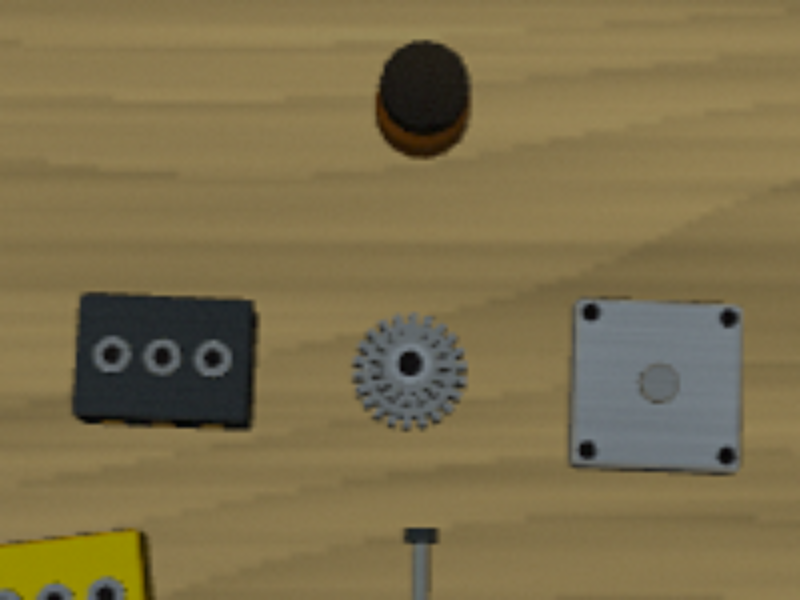

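The small gear at (410,368) sits centred on the large gear, and the jar at (423,90) hasn't moved. Bearing next.

Request:
jog_arm --targets '[[[0.59, 0.99, 0], [0, 0, 0], 100], [[0.59, 0.99, 0], [0, 0, 0], 100], [[0.59, 0.99, 2.5], [0, 0, 0], 100], [[0.59, 0.99, 4], [0, 0, 0], 100], [[0.59, 0.99, 4], [0, 0, 0], 100], [[0.59, 0.99, 4], [0, 0, 0], 100], [[0.59, 0.99, 4], [0, 0, 0], 100]]'

```text
time: 15.1
tool_pos: [0.4676, 0.3239, 0.0149]
tool_rot: [0.002, 0.023, 1.0, 0.001]
contact_force: [-0.4, 0.3, -0.0]
gripper_width: 1.0
grasp_force: 0.0
```

```bash
python3 -c "
from h import *
go(.465,.3213,-.001)"
```

```text
shift [ 0.06 -0.08  0.63] turn [ 0.02  0.03 -0.  ] t 15.1 w 1.0
```

Request:
jog_arm --targets '[[[0.06, -0.08, 0.63], [0, 0, 0], 100], [[0.06, -0.08, 0.63], [0, 0, 0], 100], [[0.06, -0.08, 0.63], [0, 0, 0], 100], [[0.06, -0.08, 0.63], [0, 0, 0], 30], [[0.06, -0.08, 0.63], [0, 0, 0], 30], [[0.06, -0.08, 0.63], [0, 0, 0], 30], [[0.06, -0.08, 0.63], [0, 0, 0], 30], [[0.06, -0.08, 0.63], [0, 0, 0], 30]]'

```text
time: 16.1
tool_pos: [0.4648, 0.3217, -0.0027]
tool_rot: [0.001, 0.023, 1.0, 0.0]
contact_force: [-0.1, -0.2, 5.6]
gripper_width: 0.574
grasp_force: 65.8
```

```bash
python3 -c "
from h import *
print(state()['tool_pos']);go(.5106,-.1296,.1)"
```

```text
[ 0.46476106  0.32171086 -0.00269632]
shift [ -2.71 -17.91  -4.12] turn [0.01 0.01 0.  ] t 16.1 w 0.574
```

Request:
jog_arm --targets '[[[0, 0, -2], [0, 0, 0], 30], [[0, -1, -4.1], [0, 0, 0], 30], [[-2.71, -17.9, -4.1], [0, 0, 0], 30], [[-2.71, -17.9, -4.1], [0, 0, 0], 30], [[-2.71, -17.9, -4.1], [0, 0, 0], 30], [[-2.71, -17.9, -4.1], [0, 0, 0], 30], [[-2.71, -17.9, -4.1], [0, 0, 0], 30], [[-2.71, -17.9, -4.1], [0, 0, 0], 30]]'

```text
time: 17.1
tool_pos: [0.5041, -0.0781, 0.098]
tool_rot: [-0.001, 0.023, 1.0, 0.0]
contact_force: [0.2, 0.5, -1.3]
gripper_width: 0.571
grasp_force: 62.9
```

Request:
jog_arm --targets '[[[0, -3, 0], [0, 0, 0], 30], [[0, -3, 0], [0, 0, 0], 30], [[0, -3, 0], [0, 0, 0], 30], [[0, -3, 0], [0, 0, 0], 30], [[0, -3, 0], [0, 0, 0], 30]]'

```text
time: 17.73
tool_pos: [0.5015, -0.1497, 0.0987]
tool_rot: [-0.0, 0.022, 1.0, 0.0]
contact_force: [1.2, 0.2, -0.9]
gripper_width: 0.573
grasp_force: 62.9
```

```bash
python3 -c "
from h import *
print(state()['tool_pos']);go(.5105,-.129,.026,False)"
```

```text
[ 0.50147855 -0.14966976  0.09865547]
shift [-0.33  0.84  2.91] turn [ 0.   -0.    0.02] t 17.73 w 0.573
```

Request:
jog_arm --targets '[[[-0.33, 0.84, 0], [0, 0, 0], 30], [[-0.33, 0.84, 2], [0, 0, 0], 30], [[-0.33, 0.84, 2.9], [0, 0, 0], 30], [[-0.33, 0.84, 2.9], [0, 0, 0], 30], [[-0.33, 0.84, 2.9], [0, 0, 0], 30], [[-0.33, 0.84, 2.9], [0, 0, 0], 30]]'

```text
time: 18.48
tool_pos: [0.5121, -0.131, 0.0283]
tool_rot: [0.002, 0.023, 1.0, -0.001]
contact_force: [0.4, 0.3, -0.9]
gripper_width: 0.573
grasp_force: 62.9
```

```bash
python3 -c "
from h import *
print(state()['tool_pos']);go(.5105,-.129,.016,False)"
```

```text
[ 0.51208541 -0.13101043  0.02826626]
shift [0.07 0.08 0.49] turn [-0.01  0.02  0.  ] t 18.48 w 0.573
```

Request:
jog_arm --targets '[[[0.07, 0.08, 0.05], [0, 0, 0], 30], [[0.07, 0.08, 0.05], [0, 0, 0], 30], [[0.07, 0.08, 0.15], [0, 0, 0], 30], [[0.07, 0.08, 0.25], [0, 0, 0], 30], [[0.07, 0.08, 0.35], [0, 0, 0], 30], [[0.07, 0.08, 0.45], [0, 0, 0], 30], [[0.07, 0.08, 0.45], [0, 0, 0], 30], [[0.07, 0.08, 0.45], [0, 0, 0], 30]]'

```text
time: 19.48
tool_pos: [0.5092, -0.1286, 0.0153]
tool_rot: [0.0, 0.023, 1.0, -0.0]
contact_force: [-0.8, -0.2, 1.5]
gripper_width: 0.58
grasp_force: 64.3
```

```bash
python3 -c "
from h import *
print(state()['tool_pos'],state()['contact_force']);go(.5105,-.129,.016,False)"
```

```text
[ 0.50921071 -0.12864092  0.01533954] [-0.79124443 -0.16480127  1.48518344]
shift [-0.05 -0.01 -0.03] turn [-0.  0.  0.] t 19.48 w 0.58
```

Request:
jog_arm --targets '[[[-0.04, 0, 0], [0, 0, 0], 30], [[-0.04, 0, 0], [0, 0, 0], 30], [[-0.04, 0, 0], [0, 0, 0], 90], [[-0.04, 0, 0], [0, 0, 0], 90], [[-0.04, 0, 0], [0, 0, 0], 90], [[-0.04, 0, 0], [0, 0, 0], 90], [[0, 0, -2], [0, 0, 0], 90], [[0, 0, -4], [0, 0, 0], 90]]'

```text
time: 20.48
tool_pos: [0.5083, -0.1283, 0.1155]
tool_rot: [-0.001, 0.023, 1.0, 0.0]
contact_force: [1.0, -0.1, 0.6]
gripper_width: 0.903
grasp_force: 0.0
```

Request:
jog_arm --targets '[[[-3.4, -9, 0], [0, 0, 0], 100], [[-3.4, -9, 0], [0, 0, 0], 100], [[-3.4, -9, 0], [0, 0, 0], 100], [[-3.4, -9, 0], [0, 0, 0], 100], [[-3.4, -9, 0], [0, 0, 0], 100], [[-3.4, -9, 0], [0, 0, 0], 100], [[-3.4, -9, 0], [0, 0, 0], 100]]'

```text
time: 21.35
tool_pos: [0.5833, -0.3559, 0.115]
tool_rot: [-0.0, 0.023, 1.0, 0.0]
contact_force: [0.6, -0.5, -0.8]
gripper_width: 1.0
grasp_force: 0.0
```

```bash
python3 -c "
from h import *
p=grab_frame('top'); cv2.imwrite('pics/t4.png',cv2.resize(p[0][160:310,300:500,::-1],(800,600)))
print('bearing',find(.5107,-.1296,.033,p=p,r=.05,tol=.005))
q=grab_frame('scene');print('bearing s',find(.513,-.1275,.033,'scene',p=q,r=.05,tol=.005))
go(.587,-.3585,.1);go(.587,-.3585,.012)"
```

```text
bearing (array([ 510.2, -128.4]), 25.8, array([ 510.3, -128.5]), array([48.4, 50.6]), 88.9)
bearing s (array([ 511.1, -126. ]), 27.6, array([ 510.7, -127.3]), array([53. , 50.2]), 43.5)
shift [-0.18 -0.06  0.61] turn [ 0.   -0.    0.01] t 21.45 w 1.001
shift [-0.19 -0.06  4.13] turn [ 0.   -0.    0.01] t 21.45 w 1.001
```

View pics/t4.png

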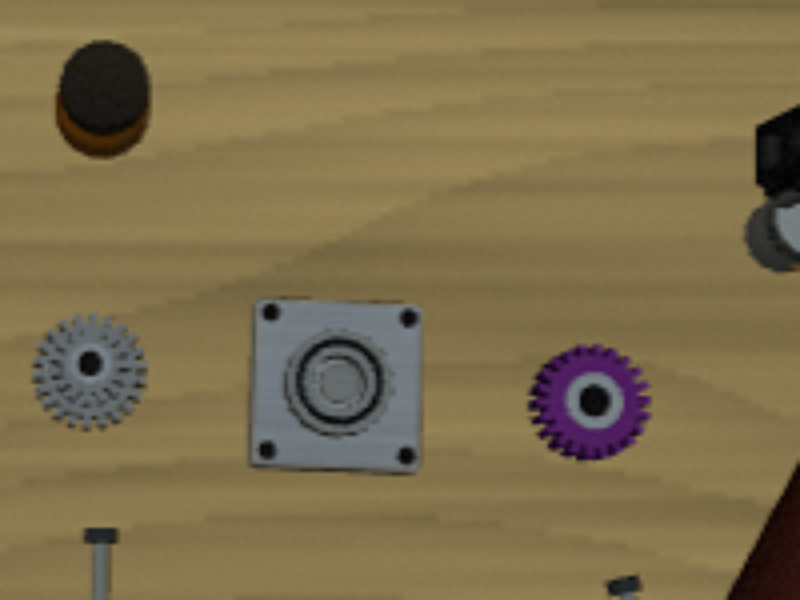

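The bearing at (338,382) is concentric around the spigot on the cover, and flat. Last is the piston.

Request:
jog_arm --targets '[[[-0.17, -0.06, 0.3], [0, 0, 0], 100], [[-0.17, -0.06, 0.6], [0, 0, 0], 100], [[-0.17, -0.06, 2.5], [0, 0, 0], 100], [[-0.17, -0.06, 4.3], [0, 0, 0], 100], [[-0.17, -0.06, 4.3], [0, 0, 0], 100], [[-0.17, -0.06, 4.3], [0, 0, 0], 100], [[-0.17, -0.06, 4.3], [0, 0, 0], 20], [[-0.17, -0.06, 4.3], [0, 0, 0], 20]]'

```text
time: 22.45
tool_pos: [0.5889, -0.3599, 0.0101]
tool_rot: [0.001, 0.023, 1.0, -0.001]
contact_force: [-0.7, 0.3, -0.3]
gripper_width: 0.604
grasp_force: 0.0
```

Request:
jog_arm --targets '[[[0, 0, 0], [0, 0, 0], 20], [[0, 0, 0], [0, 0, 0], 20], [[0, 0, 0], [0, 0, 0], 20], [[0, 0, 0], [0, 0, 0], 20], [[0, 0, 0], [0, 0, 0], 20]]'

```text
time: 23.08
tool_pos: [0.5886, -0.3598, 0.0094]
tool_rot: [0.001, 0.023, 1.0, -0.001]
contact_force: [0.5, -0.5, 5.8]
gripper_width: 0.416
grasp_force: 60.3
```

```bash
python3 -c "
from h import *
print(state()['tool_pos'],state()['contact_force']);go(.6105,.1048,.15)"
```

```text
[ 0.58861082 -0.35975071  0.00937383] [ 0.51624932 -0.50301601  5.83834221]
shift [-0.06 18.62 -5.65] turn [-0.01  0.01  0.  ] t 23.07 w 0.416
```

Request:
jog_arm --targets '[[[0, 0, -2.4], [0, 0, 0], 20], [[0, 0, -4.8], [0, 0, 0], 20], [[-0.1, 2, -5.6], [0, 0, 0], 20], [[-0.1, 18.6, -5.6], [0, 0, 0], 20], [[-0.1, 18.6, -5.6], [0, 0, 0], 20], [[-0.1, 18.6, -5.6], [0, 0, 0], 20], [[-0.1, 18.6, -5.6], [0, 0, 0], 20], [[-0.1, 18.6, -5.6], [0, 0, 0], 20]]'

```text
time: 24.08
tool_pos: [0.6059, 0.0052, 0.1464]
tool_rot: [-0.001, 0.023, 1.0, 0.0]
contact_force: [0.1, -0.4, -2.7]
gripper_width: 0.42
grasp_force: 60.6
```

Request:
jog_arm --targets '[[[0, 4, 0], [0, 0, 0], 20], [[0, 4, 0], [0, 0, 0], 20], [[0, 4, 0], [0, 0, 0], 20], [[0, 4, 0], [0, 0, 0], 20], [[0, 4, 0], [0, 0, 0], 20]]'

```text
time: 24.7
tool_pos: [0.6114, 0.1018, 0.1472]
tool_rot: [-0.0, 0.024, 1.0, -0.0]
contact_force: [-0.5, -0.4, -2.1]
gripper_width: 0.418
grasp_force: 60.9
```

```bash
python3 -c "
from h import *
print(state()['tool_pos'],state()['contact_force']);go(.6119,.1055,.03,False)"
```

```text
[0.61144107 0.10176249 0.14718638] [-0.45506482 -0.44846892 -2.12083609]
shift [-0.01  0.15  4.69] turn [-0.   -0.01 -0.01] t 24.7 w 0.418
```

Request:
jog_arm --targets '[[[0, 0.14, 2], [0, 0, 0], 20], [[0, 0.14, 4], [0, 0, 0], 20], [[0, 0.14, 4.7], [0, 0, 0], 20], [[0, 0.14, 4.7], [0, 0, 0], 20], [[0, 0.14, 4.7], [0, 0, 0], 20], [[0, 0.14, 4.7], [0, 0, 0], 20]]'

```text
time: 25.45
tool_pos: [0.6138, 0.1065, 0.0329]
tool_rot: [0.002, 0.023, 1.0, 0.0]
contact_force: [0.6, -0.5, -1.9]
gripper_width: 0.423
grasp_force: 60.9
```

```bash
python3 -c "
from h import *
print(state()['tool_pos'],state()['contact_force']);go(.6119,.1055,.0098,False)"
```

```text
[0.61377276 0.10647122 0.03287881] [ 0.6106597  -0.4634595  -1.90063021]
shift [ 0.08 -0.04  0.92] turn [0.   0.03 0.  ] t 25.45 w 0.423
```

Request:
jog_arm --targets '[[[0.08, -0.04, 0.3], [0, 0.02, 0], 20], [[0.08, -0.04, 0.6], [0, 0.02, 0], 20], [[0.08, -0.04, 0.82], [0, 0.02, 0], 20], [[0.08, -0.04, 0.82], [0, 0.02, 0], 20], [[0.08, -0.04, 0.82], [0, 0.02, 0], 20], [[0.08, -0.04, 0.82], [0, 0.02, 0], 20]]'

```text
time: 26.2
tool_pos: [0.6097, 0.1056, 0.0094]
tool_rot: [-0.001, 0.023, 1.0, 0.0]
contact_force: [-0.4, -0.1, -1.2]
gripper_width: 0.42
grasp_force: 61.2
```

```bash
python3 -c "
from h import *
print(state()['tool_pos'],state()['contact_force']);go(.6119,.1055,.0096,False)"
```

```text
[0.60970524 0.10555547 0.00942306] [-0.42861368 -0.11391344 -1.23020774]
shift [-0.09  0.   -0.01] turn [ 0.   -0.02  0.  ] t 26.2 w 0.42
```

Request:
jog_arm --targets '[[[-0.08, 0, -0.04], [0, -0.02, 0], 20], [[-0.08, 0, -0.04], [0, -0.02, 0], 20], [[-0.08, 0, -0.01], [0, -0.02, 0], 20], [[-0.08, 0, -0.01], [0, -0.02, 0], 20], [[-0.08, 0, -0.01], [0, -0.02, 0], 90], [[-0.08, 0, -0.01], [0, -0.02, 0], 90], [[-0.08, 0, -0.01], [0, -0.02, 0], 90], [[-0.08, 0, -0.01], [0, -0.02, 0], 90]]'

```text
time: 27.2
tool_pos: [0.6119, 0.1054, 0.0101]
tool_rot: [0.0, 0.023, 1.0, -0.0]
contact_force: [-0.6, 0.3, 0.2]
gripper_width: 0.898
grasp_force: 0.0
```

Request:
jog_arm --targets '[[[0, 0, 0], [0, 0, 0], 90], [[0, 0, -2], [0, 0, 0], 90], [[0, 0, -4], [0, 0, 0], 90], [[0, 0, -5], [0, 0, 0], 90], [[0, 8, -5], [0, 0, 0], 90], [[0, 8, -5], [0, 0, 0], 90], [[0, 8, -5], [0, 0, 0], 90], [[0, 8, -5], [0, 0, 0], 90]]'

```text
time: 28.2
tool_pos: [0.6204, 0.3088, 0.1348]
tool_rot: [0.0, 0.021, 1.0, 0.0]
contact_force: [-0.5, -1.5, 0.7]
gripper_width: 0.902
grasp_force: 0.0
```

```bash
python3 -c "
from h import *
p=grab_frame('top'); cv2.imwrite('pics/t5.png',cv2.resize(p[0][130:310,200:440,::-1],(800,600)))
q=grab_frame('scene')
for n,f,o in(('top',p,0),('scene',q,.002)):
  for k,x,y,h,r in(('piston',.6105,.105,.045,.05),('block',.5216,.109,.038,.062),('small',.5183,-.0085,.038,.05),('bearing',.5102,-.1285,.033,.05),('jar',.65,-.016,.058,.05)): print(n,k,find(x+o,y+o,h,n,f,r=r,tol=.005))
print(state()['tool_pos'],state()['time'])"
```

```text
top piston (array([610.6, 104.8]), 19.2, array([611., 104.]), array([37.4, 36.4]), 0.8)
top block (array([521.5, 109.1]), 49.4, array([521.6, 109. ]), array([83.8, 60.1]), 87.4)
top small (array([518.4,  -8.5]), 18.9, array([518.4,  -8.4]), array([36.6, 36. ]), 75.6)
top bearing (array([ 510.2, -128.4]), 25.9, array([ 510.3, -128.5]), array([48.4, 50.6]), 88.9)
top jar (array([649.9, -15.9]), 21.9, array([650. , -15.9]), array([41.3, 41.3]), 44.1)
scene piston (array([612.5, 106.1]), 19.7, array([612.1, 106.4]), array([38.4, 35.2]), 43.0)
scene block (array([523.8, 110. ]), 50.8, array([524.2, 110.9]), array([84.9, 62. ]), 87.4)
scene small (array([520.4,  -7. ]), 20.7, array([519.4,  -8. ]), array([36.5, 38.7]), 60.8)
scene bearing (array([ 511.7, -126.1]), 28.0, array([ 511.6, -127.1]), array([52.6, 51.9]), 20.5)
scene jar (array([652. , -14.7]), 22.3, array([652. , -14.9]), array([43.6, 40.1]), 45.6)
[0.62070335 0.30627773 0.13460337] 28.3
```

View pics/t5.png

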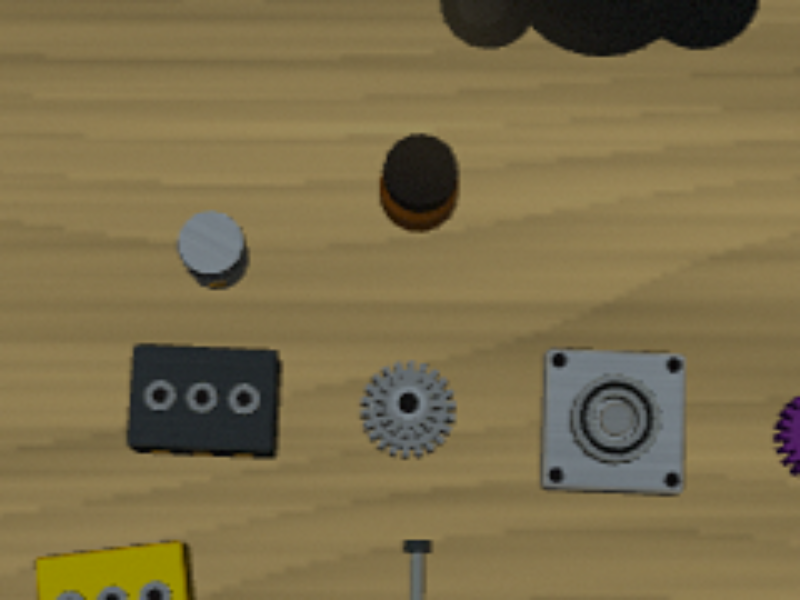

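The piston stands at (212,245) behind the block, on target to within about 1 mm. The gears at (408,408) and the bearing at (615,418) are in place, and the jar at (420,180) is untouched.

```bash
python3 -c "
from plant import *
print(job_done())"
```

```text
the job is handed in; nothing more can be done
None
```

The job is handed in at 28 s of the 99 s allowed: the gears are stacked within about 2 mm of midway, the bearing is seated over the spigot, the piston stands behind the block within about 1 mm of its target (40 mm gap), the jar is untouched, and everything is released.

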